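# Set a depth stop to a sample piece and lock it

## Robot

A 6-joint arm with a two-finger parallel gripper is mounted at the origin on a cart in front of the work surface, level with it; the furniture and walls round the work are solid. World frame = base frame: x ahead of the robot, y to its left, z up, the work surface at z = 0. Lengths are in mm, angles in rad, forces in N, time in s.
With the tool pointing down it reaches from about 300 to 775 mm from the base axis. Payload 14.6 kg.
Tool frame: the origin (TCP) lies at the very end of the fingers, on their centre line; the grasp point (between the pads) lies manip.grip_depth behind it (manip.grip_depth is the distance from the TCP to the grasp point, in mm); x points along the fingers, z is the direction in which the jaws open and shut, and the axes are right-handed (so a half turn about x gives the same grasp; the last joint's range is limited). The gripper opens to 94 mm and grips with 3 to 60 N. Pads are 16 mm wide; open, the fingers measure 119 mm over their backs; the gripper's body (75 mm by 177 mm) begins 78 mm behind the grasp point.
Start: joints at [-0.067, 0.3, 1.521, -0, 1.321, -0.067], TCP at [549.99, -0.002, 205.446] pointing down, gripper open.
Joint ranges: [-3.03, 3.03], [-0.79, 2.21], [0.23, 2.52], [-1.04, 4.18], [0, 3.07], [-2.55, 2.55]. Speed limits (rad/s): [2.22, 2.22, 2.57, 3.14, 3.14, 3.14].

## Interface

Orientations are given as [roll, pitch, yaw] about the fixed x, y, z axes, in that order (R = Rz(yaw) Ry(pitch) Rx(roll)).
In Python, from cell import manip gives the robot as it stands.
- The arm moves only by the tool step_arm, never from a script. Its argument "commands" is one flat list of numbers, 7 for each row, row after row: the shift along the tool's x, y, z in m, then the turn, a rotation vector about the tool's x, y, z in degrees, then the finger opening in m, from 0 to 0.094. A call has 1 to 5 rows; each row shifts and turns the commanded pose from where the row before left it, along the tool's axes as they then stand; what a row does not reach is not made up. A row lasts 1/8 s, in which the tool goes at most 62.5 mm and 10.7 degrees, less where a joint would pass 70% of its speed; a pose out of reach is approached as far as the arm can. A call with a gripper value outside its range is refused whole. The fingers move at their own pace and stop on an object; "squeeze" is the grip in N (left out, the last holds). Time passes only in rows, so rows that do not move let the fingers close. It gives the time, the measured TCP pose, the force and the opening at its end, in the units of the state.
- manip.read_state(): the state, without advancing time (a new reading comes with each control period).
- manip.camera(name): name is "scene" or "side" or "wrist"; returns the picture (400x640x3 uint8, red, green, blue); there is no depth.
- manip.camera_model(name): a dict with "intrinsics" (3x3 intrinsics, pixels), "origin" and "orientation" of the camera in the world; the wrist camera has in their place "tool_from_camera" (4x4, takes a point from camera to tool coordinates, whose origin is the TCP and whose axes are the tool frame's). Camera axes: x right, y up, looking along -z (the intrinsics and any distortion apply to the point x, -y, -z); pixel columns grow to the right and rows downward; lengths in mm; the calibration is good to about 2 mm. A picture is of the moment at which its call begins: read the wrist's pose just before it. camera_model takes no time and is no camera call.
- manip.sign_off(): hands the job in, once; it reports no verdict.
Trained networks look in the newest picture that a camera, given by its name, has taken for a name from the list of things; names that differ only in an ending like _2 or _b are one class to them, and where a whole thing is asked for, a point or a joint stands for the part that bears it (a point fixed in the world has none). Each returns a list of dicts, best first, with "score" (0 to 1); they miss things now and then, are a little off and sometimes report something else, mostly with a low value. They report only what shows in the picture. A call takes as long as a camera call.
- manip.find_in(thing, camera): "centre" ([row, column] in pixels, amid what is visible of it).
- manip.outline_of(thing, camera): "pixels" (400x640 bool, what is visible of it) and "centre" ([row, column] in pixels, amid what is visible of it).
The state is a dict: "clock": time; "joints": joint angles; "qd": joint speeds; "effort": joint torques, N m; "eef_pos": TCP position; "eef_rot": TCP orientation; "wrist_force": force on the tool from outside, world axes, zero at the start; "moment": the same for the moment, N m; "finger_gap": finger opening in mm.
Only numpy, scipy, OpenCV 4.12 (cv2) and the standard library are available. Lean on these libraries where they do the work, as an engineer would, in place of code of your own. Each camera call takes 0.05 s, during which the arm holds its last target. There are 200 camera calls.

## Task

Set the depth stop on the bench to the piece of wood under its foot: slacken the hexagonal lock nut, wind the square-headed screw down until the foot just bears on the wood (a light touch that holds it, not pressed hard), then tighten the lock nut again so that the setting stays. Leave the wood where it is and the loose tools round it undisturbed.

Things in the scene. Friction and masses are not known exactly. Their poses are not given: they have to be found in the camera images.
- stand: Grey cast depth-stop stand, bolted down; origin: centre of the underside of its base plate (130 x 120 x 12 mm in x, y, z). A column at its back (+x) carries an arm 46 mm wide, x = -45 to +61, top at z = 100 mm. Upright screw axis at x = -15, y = 0. Heights on this axis: washer (42 across) to 102, nut 103-120, threaded shank (16 thick) 120-140, square head 140-160 mm.
- nut_centre (a point): Centre of the steel hexagonal lock nut, on the axis, 36 mm across flats, 17 mm tall; z up, turns with the nut, flats face its +y and -y (and every 60 degrees). Turns in place, clockwise from above tightens. Tight at the start, slack after 0.4 to 0.5 rad anticlockwise, end stop 1.2 rad beyond. It stays where it is left.
- nut: The lock nut itself; origin on the axis 102 mm above the stand's underside. Constant drag 0.13 N m; from where it bites, a springy torque adds to it, 0.2 N m per rad of tightening: 0.055 N m above the slack reading is just tight (18 N clamping), 0.08 to 0.09 is right (0.4 to 0.5 rad after it bites, about the starting angle), 0.18 is too much (60 N). At rest drag may act either way, so compare readings.
- screw_head (a point): Centre of the screw's square steel head, on the axis, 16 x 16 mm, 20 mm tall; z up, x and y square to its faces, turns with the screw. It keeps its height as it turns; clockwise from above drives the foot down 3.8 mm per rad. The foot starts 1.5 to 5.4 mm above the wood, so 0.45 to 1.55 rad are needed. It does not run back when let go.
- screw: The adjuster screw with its head; origin on the axis 102 mm above the stand's underside, z up. Drag 0.10 N m with the nut slack, over 0.3 with it tight. Once the foot bears on the wood a springy torque adds to the drag, 0.3 N m per rad: 0.038 N m for each 10 N of foot force. At rest drag may act either way, so compare readings taken alike before and after touch.
- ram: Steel ram, 14 mm thick, under the arm, carrying the round foot (22 mm across, 7.5 mm thick); origin on the axis at the ram's lower end, z up. The foot's stem is set by hand: the foot's underside is 8.5 to 12 mm below the origin, not the same each time. Sprung by about 21 N/mm (75 N per rad of the screw). Wanted: 3 to 20 N on the wood, best about 10 N; over 30 N dents it.
- shoe: Small brass clamping shoe hidden in the arm, which the nut presses sideways against the screw; origin at its centre. Not to be handled. 0 N when the nut is slack, 18 to 60 N when it is tight.
- sample: Plain wooden offcut 45 x 90 x 22 mm (its x, y, z) lying loose on the stand's base plate under the foot; origin at the centre of its underside, z up. Its top is 34 mm above the stand's underside. Not to be handled.
- pliers: Pliers with red handles, 54 x 158 x 16 mm, lying loose beside the stand; to be left alone.
- offcut_3: Wooden offcut 34 x 70 x 18 mm, lying loose on the bench beside the stand; to be left alone.
- tape_roll: Roll of masking tape, 93 mm across, 19 mm thick, lying loose behind the stand; to be left alone.

How it is judged (in metres and radians):
On the way, in this order (a step that is already met when the one before it is completed fails the run):
1. the lock nut is slack (its shoe presses on the screw with less than 1 N) (contact force between shoe and screw below 1 N), for 0.2 s.
2. with the nut still slack, the foot bears lightly on the wood, 3 to 20 N (contact force between ram and sample between 3 and 20 N and contact force between shoe and screw below 1 N), for 0.2 s.
3. the lock nut is tight again, clamping the screw with 18 to 60 N, the foot still bearing lightly on the wood (contact force between ram and sample between 3 and 20 N and contact force between shoe and screw between 18 and 60 N), for 0.2 s.
At the end, for the whole second after the job is handed in: The foot bears on the wood with 3 to 20 N, the lock nut clamps the screw with 18 to 60 N, and the wood lies still with its centre within 20 mm of the foot's axis (all of step 3 and horizontal distance between sample and ram below 0.02 m and linear speed of sample below 0.01 m/s); the robot touches nothing.
It fails at once if the foot is driven hard into the wood (over 30 N) (contact force between ram and sample above 30 N).
It fails at once if the lock nut is overtightened (over 60 N of clamping) (contact force between shoe and screw above 60 N).
It fails at once if the wood is shifted by more than 12 mm (distance of sample from where it was at the start of the episode above 0.012 m).
It fails at once if a loose bystander is moved by more than 30 mm (distance of any of pliers, offcut_3, tape_roll from where it was at the start of the episode above 0.03 m).
It also fails if it takes over 70 s, if anything falls off the work surface, if the arm or the gripper's body presses on something with over 40 N, if the wrist force passes 120 N, or if a joint passes its speed limit or range.

## Working session

There is one attempt and no reset: what is moved stays moved. The work goes in short steps, Python scripts to look and compute and a tool call to move; the robot and the scene stay as the last step left them, time stands still between calls to the robot, and variables do not carry over. Pictures are saved under pics/ and viewed, about 8 in all and at most 12, crops included, and the job is handed in when it is done.

Besides the shell and the picture viewer there is one more tool, called by a JSON object that holds its "api" and its "payload". step_arm: Moves the arm, as the interface text tells. Its arguments: {"type":"object","properties":{"commands":{"type":"array"},"squeeze":{"type":"number"}},"required":["commands"]}

```bash
ls; mkdir -p pics; cat > h.py <<'E'
import numpy as np, cv2
from scipy.spatial.transform import Rotation as R
from cell import manip
def cam(name):
    m=manip.camera_model(name);K=np.array(m["intrinsics"])
    if "tool_from_camera" in m:
        s=manip.read_state();T=np.eye(4);T[:3,:3]=R.from_euler('xyz',s["eef_rot"]).as_matrix();T[:3,3]=s["eef_pos"]
        T=T@np.array(m["tool_from_camera"])
    else:
        T=np.eye(4);o=np.array(m["orientation"]);T[:3,:3]=o if o.shape==(3,3) else R.from_euler('xyz',o).as_matrix();T[:3,3]=m["origin"]
    return K,T
def ray(c,rc):
    K,T=c;d=np.linalg.inv(K)@[rc[1],rc[0],1];d=T[:3,:3]@[d[0],-d[1],-d[2]]
    return T[:3,3],d/np.linalg.norm(d)
def proj(c,p):
    K,T=c;q=np.linalg.inv(T)@np.append(p,1);q=K@[q[0],-q[1],-q[2]];return q[:2]/q[2]
def tri(rs):
    A=0;b=0
    for o,d in rs:
        P=np.eye(3)-np.outer(d,d);A=A+P;b=b+P@o
    return np.linalg.solve(A,b)
def save(im,n): cv2.imwrite('pics/'+n+'.png',im[:,:,::-1])
E
python3 - <<'E'
from h import *
s=manip.read_state();print(s, manip.grip_depth)
for n in ["scene","side","wrist"]:
    print(n,manip.camera_model(n))
    save(manip.camera(n),n+"0")
    for t in ["nut","screw","stand","sample","screw_head"]:
        print(t,[(np.round(x["centre"]),round(x["score"],2)) for x in manip.find_in(t,n)[:2]])
E
```

```text
pics
{'clock': 0.0, 'joints': array([-6.65990998e-02,  3.00466857e-01,  1.52157174e+00, -1.86737415e-05,
        1.32073675e+00, -6.65761213e-02]), 'qd': array([-0.00010074,  0.00219408,  0.00040673, -0.00062601,  0.00102112,
        0.0013845 ]), 'effort': array([-1.53750298e-03, -5.31805658e+01, -3.52735734e+01,  7.07558286e-02,
        2.43994006e-02, -4.79655944e-05]), 'eef_pos': array([5.49730575e+02, 1.06242809e-02, 2.04892622e+02]), 'eef_rot': array([3.09030876, 1.56961349, 3.09029042]), 'wrist_force': array([-0.33011043, -0.04148858,  0.30299731]), 'moment': array([-0.02282699, -0.00154773,  0.05703696]), 'finger_gap': 93.89386750589694} 18.8
scene {'intrinsics': array([[488.98436187,   0.        , 321.31189377],
       [  0.        , 488.98436187, 205.52877842],
       [  0.        ,   0.        ,   1.        ]]), 'origin': array([ 120.83172686, -674.515688  ,  680.17959354]), 'orientation': array([ 1.04769193,  0.00206099, -0.57114889])}
nut [(array([248., 301.]), 0.48)]
screw [(array([231., 298.]), 0.49), (array([269., 308.]), 0.48)]
stand [(array([266., 307.]), 0.8)]
samp
[... 609 characters left out ...]
     , 321.02185654],
       [  0.        , 303.44928764, 203.70704223],
       [  0.        ,   0.        ,   1.        ]]), 'tool_from_camera': array([[ 1.24349423e-03,  2.75514013e-01, -9.61296251e-01,
        -1.80062203e+02],
       [-1.81528580e-04,  9.61297041e-01,  2.75514004e-01,
         8.00528067e+01],
       [ 9.99999210e-01, -1.68097330e-04,  1.24538099e-03,
         7.86641646e-01],
       [ 0.00000000e+00,  0.00000000e+00,  0.00000000e+00,
         1.00000000e+00]])}
nut [(array([156., 300.]), 0.78)]
screw [(array([168., 293.]), 0.71)]
stand [(array([153., 325.]), 0.73)]
sample [(array([120., 302.]), 0.88), (array([ 22., 288.]), 0.53)]
screw_head [(array([170., 295.]), 0.85)]
```

```bash
python3 - <<'E'
from h import *
from cell import manip
P={}
for t,d in {"head":{"scene":(231,301),"side":(175,367),"wrist":(170,295)},"nut":{"scene":(248,301),"side":(184,367),"wrist":(156,300)}}.items():
    p=tri([ray(cam(n),rc) for n,rc in d.items()]);print(t,p,[np.round(proj(cam(n),p)) for n in d])
a=cv2.imread('pics/scene0.png')[150:350,180:440];b=cv2.imread('pics/side0.png')[100:300,240:500]
c=cv2.imread('pics/wrist0.png')
o=np.vstack([cv2.resize(np.hstack([a,b]),(780,300)),cv2.resize(c[60:260,100:620],(780,300))])
cv2.imwrite('pics/c0.png',o)
print(R.from_euler('xyz',manip.read_state()["eef_rot"]).as_matrix().round(2))
E
```

```text
head [529.5187171   41.26375319 142.81097602] [array([300., 233.]), array([366., 173.]), array([295., 167.])]
nut [528.73541068  41.06308998 111.21656548] [array([300., 246.]), array([366., 186.]), array([297., 162.])]
[[-0. -0.  1.]
 [-0.  1.  0.]
 [-1. -0. -0.]]
```

View pics/c0.png

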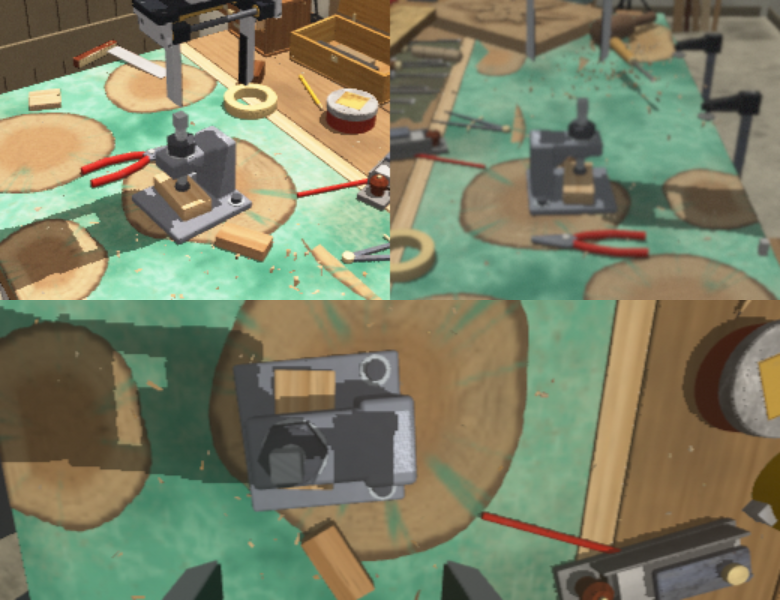

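Scene view: the stand is upright and yawed slightly, with the red-handled pliers on its +y side and the offcut on its -y side. The axis is near (529, 41). In the wrist crop the nut is around (293,452) and the square head is at (285,465). Next I'll take a closer look with the wrist camera directly above the axis.

{"api": "step_arm", "payload": {"commands": [0.012, -0.02, -0.0105, 0, 0, 0, 0.094, 0.008, -0.019, -0.0105, 0, 0, 0, 0.094, 0, 0, 0, 0, 0, 0, 0.094], "squeeze": 20}}

```text
clock: 1.27
eef_pos: [528.5, -39.7, 185.2]
eef_rot: [3.002, 1.57, 3.001]
wrist_force: [0.4, -0.5, 0.1]
finger_gap: 93.6
```

```bash
python3 - <<'E'
from h import *
c=cam("wrist");im=manip.camera("wrist");s=manip.read_state();print(s["eef_pos"],s["eef_rot"])
save(im,"w1")
for t in ["nut","screw_head"]:
    for x in manip.outline_of(t,"wrist")[:2]:
        m=x["pixels"].astype(np.uint8);cs,_=cv2.findContours(m,0,2);k=max(cs,key=cv2.contourArea)
        print(t,x["score"],x["centre"],m.sum(),cv2.minAreaRect(k),cv2.approxPolyDP(k,3,True)[:,0].tolist())
for p in [(529.5,41.3,160),(529.5,41.3,120)]: print(proj(c,p))
x,y=map(int,proj(c,(529.5,41.3,130)))
cv2.imwrite('pics/c1.png',cv2.resize(im[max(0,y-60):y+60,x-80:x+80,::-1],None,fx=5,fy=5,interpolation=2)); print(x-80,max(0,y-60))
E
```

```text
[529.09794398 -39.10510246 185.68038006] [0.42305797 1.57058212 0.42208894]
nut 0.78 [114.2, 330.8] 1313 ((319.15521240234375, 115.63794708251953), (47.00770950317383, 53.04780960083008), 23.198591232299805) [[329, 91], [304, 94], [293, 118], [311, 141], [334, 138], [345, 115]]
screw_head 0.56 [116.9, 320.7] 630 ((319.0, 116.5), (25.0, 26.0), 90.0) [[306, 107], [309, 129], [331, 128], [328, 104]]
[321.54587181 115.2599065 ]
[321.56581329 115.50694777]
241 55
```

View pics/c1.png

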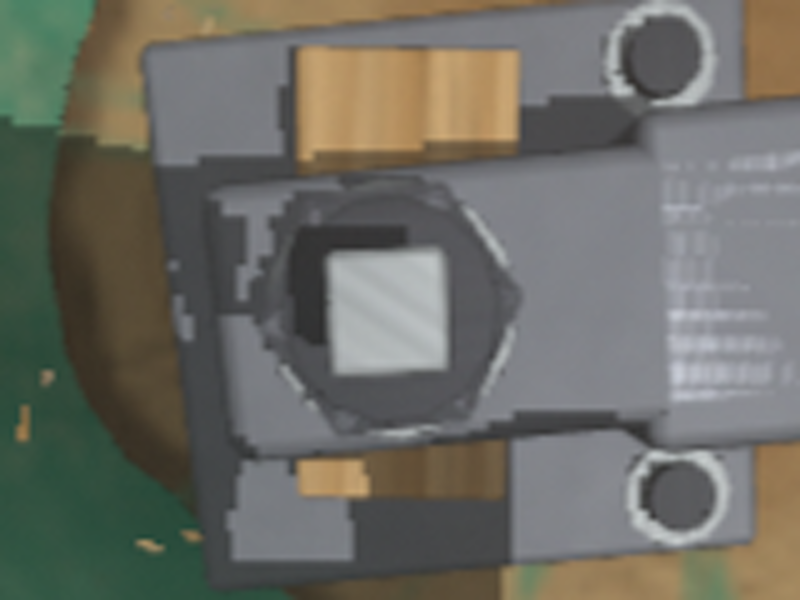

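Second view (crop offset 241,55): the head top is centred at px (318.5,117.2) with yaw about +2.4°. The nut is centred at px (319.4,116.2) with flats at about 5°. That puts the axis at about (527.6, 40.2). I'll move over it with the jaws at -25°, on a flat pair.

{"api": "step_arm", "payload": {"commands": [0, 0.04, -0.0007, 0, 0, 0, 0.06, 0, 0.0393, -0.0007, 0, 0, 0, 0.055, 0, 0, 0, 9, 0, 0, 0.05, 0, 0, 0, 9, 0, 0, 0.05, 0, 0, 0, 7, 0, 0, 0.05]}}

```text
clock: 2.05
eef_pos: [527.9, 41.2, 185.8]
eef_rot: [0.557, 1.57, 0.117]
wrist_force: [-0.3, 0.4, -0.1]
finger_gap: 50.7
```

{"api": "step_arm", "payload": {"commands": [0, 0, 0, 0, 0, 0, 0.05, 0, 0, 0, 0, 0, 0, 0.05]}}

```text
clock: 2.3
eef_pos: [527.7, 40.6, 185.6]
eef_rot: [0.61, 1.571, 0.177]
wrist_force: [0.3, 0.5, 0.3]
finger_gap: 50.0
```

```bash
python3 - <<'E'
from h import *
s=manip.read_state();M=R.from_euler('xyz',s["eef_rot"]).as_matrix();print(s["eef_pos"],"jaw yaw",np.degrees(np.arctan2(M[1,2],M[0,2])),M[:,0],s["wrist_force"],s["moment"],s["joints"],s["finger_gap"])
c=cam("wrist");im=manip.camera("wrist");save(im,"w2")
for z in (160,120): 
  for d in [(0,0),(5,0),(0,5)]: print(z,d,proj(c,(527.6+d[0],40.2+d[1],z)))
for t in ["nut","screw_head"]:
    for x in manip.outline_of(t,"wrist")[:1]:
        m=x["pixels"].astype(np.uint8);cs,_=cv2.findContours(m,0,2);k=max(cs,key=cv2.contourArea)
        print(t,x["score"],x["centre"],m.sum(),cv2.minAreaRect(k),cv2.approxPolyDP(k,3,True)[:,0].tolist())
x,y=map(int,proj(c,(527.6,40.2,140)));print(x,y)
x0,y0=max(0,x-100),max(0,y-75);y0=min(y0,250);print(x0,y0)
cv2.imwrite('pics/c2.png',cv2.resize(im[y0:y0+150,x0:x0+200,::-1],None,fx=4,fy=4,interpolation=2))
E
```

```text
[527.73322067  40.62492001 185.57754737] jaw yaw -24.820224141562733 [ 2.29391533e-04  4.10028346e-05 -9.99999973e-01] [0.25863849 0.47716254 0.28563564] [-0.04742809  0.02778051  0.04796587] [7.60452347e-03 2.70944487e-01 1.60562021e+00 4.11697193e-05
 1.26479826e+00 4.40786745e-01] 49.9883842609768
160 (0, 0) [320.23618667 232.62084469]
160 (5, 0) [326.51048937 229.90839659]
160 (0, 5) [317.31868499 226.73405486]
120 (0, 0) [320.40657649 215.35882338]
120 (5, 0) [325.74568121 213.01171748]
120 (0, 5) [317.92606792 210.26821547]
nut 0.95 [202.1, 322.5] 1137 ((320.5, 209.5), (41.0, 43.0), 90.0) [[300, 200], [302, 229], [306, 229], [317, 209], [330, 215], [335, 229], [341, 226], [342, 206], [338, 197], [318, 189]]
screw_head 0.83 [227.5, 321.0] 682 ((319.2989807128906, 226.42263793945312), (31.88187026977539, 25.180587768554688), 66.03751373291016) [[323, 210], [315, 211], [307, 225], [315, 244], [333, 236]]
320 223
220 148
```

View pics/c2.png

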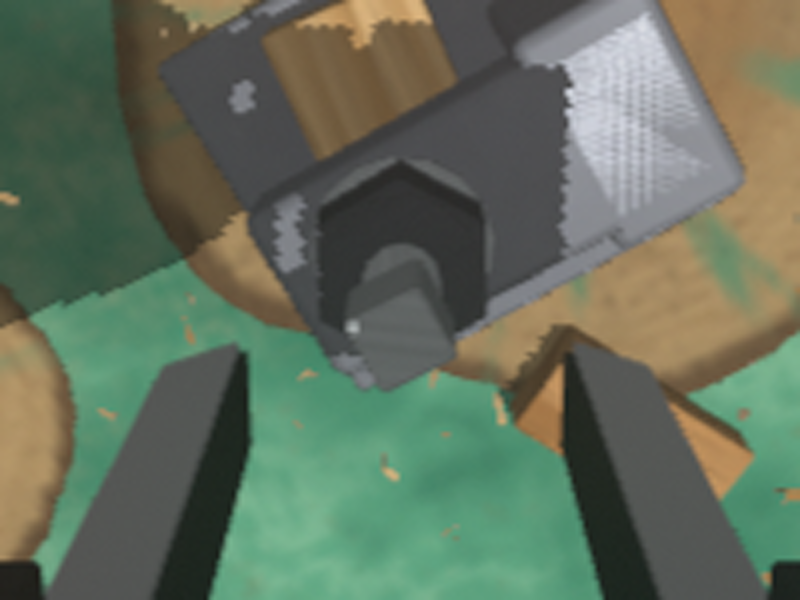

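Third view: the nut's flats are parallel to the jaws (crop columns 319 and 487, midpoint matching the prediction). The head is centred at crop (402,338), also as predicted. Descending to the nut and gripping it.

{"api": "step_arm", "payload": {"commands": [0.04, 0, 0, 0, 0, 0, 0.05, 0.025, 0, 0, 0, 0, 0, 0.05, 0.0135, 0, 0, 0, 0, 0, 0.05, 0, 0, 0, 0, 0, 0, 0.05, 0, 0, 0, 0, 0, 0, 0.03], "squeeze": 35}}

```text
clock: 3.08
eef_pos: [528.2, 40.3, 108.0]
eef_rot: [0.464, 1.569, 0.028]
wrist_force: [0.1, 0.6, 0.0]
finger_gap: 42.7
```

{"api": "step_arm", "payload": {"commands": [0, 0, 0, 0, 0, 0, 0.02, 0, 0, 0, 0, 0, 0, 0.02, 0, 0, 0, 0, 0, 0, 0.02]}}

```text
clock: 3.45
eef_pos: [526.9, 40.8, 107.8]
eef_rot: [3.002, 1.569, 2.566]
wrist_force: [-9.7, 3.3, 7.0]
finger_gap: 35.7
```

```bash
cat > st.py <<'E'
from h import *
f=[]
s=manip.read_state();M=R.from_euler('xyz',s["eef_rot"]).as_matrix()
print(s["clock"].__round__(2),s["eef_pos"].round(2),"yaw",np.degrees(np.arctan2(M[1,2],M[0,2])).round(2),"F",s["wrist_force"].round(2),"M",s["moment"].round(4),"gap",round(s["finger_gap"],2))
E
python3 st.py; python3 st.py
```

```text
3.45 [526.95  40.84 107.84] yaw -24.98 F [-9.66  3.35  6.99] M [0.8048 1.8114 0.1008] gap 35.72
3.45 [526.95  40.84 107.84] yaw -24.98 F [-9.66  3.35  6.99] M [0.8048 1.8114 0.1008] gap 35.72
```

Gripped with a gap of 35.7 mm. I'll take out the lateral offset, then turn anticlockwise.

{"api": "step_arm", "payload": {"commands": [0, 0, -0.0009, 0, 0, 0, 0.02, 0, 0, 0, 0, 0, 0, 0.02, 0, 0, 0, 0, 0, 0, 0.02]}}

```text
clock: 3.82
eef_pos: [526.9, 40.9, 107.9]
eef_rot: [0.887, 1.57, 0.451]
wrist_force: [-5.2, 1.1, 6.6]
finger_gap: 35.9
```

```bash
python3 st.py
```

```text
3.83 [526.9   40.87 107.86] yaw -24.99 F [-5.17  1.09  6.56] M [0.4444 1.0132 0.1796] gap 35.88
```

{"api": "step_arm", "payload": {"commands": [0, 0, 0, -5, 0, 0, 0.02, 0, 0, 0, -5, 0, 0, 0.02, 0, 0, 0, 0, 0, 0, 0.02, 0, 0, 0, 0, 0, 0, 0.02]}}

```text
clock: 4.32
eef_pos: [526.9, 40.9, 107.9]
eef_rot: [0.794, 1.57, 0.533]
wrist_force: [-5.3, 1.7, 6.7]
finger_gap: 35.9
```

```bash
python3 st.py
```

```text
4.33 [526.86  40.87 107.87] yaw -14.99 F [-5.28  1.72  6.69] M [0.3928 1.1531 0.2978] gap 35.88
```

{"api": "step_arm", "payload": {"commands": [-0.0004, 0, -0.0009, -5, 0, 0, 0.02, 0, 0, 0, -5, 0, 0, 0.02, 0, 0, 0, 0, 0, 0, 0.02, 0, 0, 0, 0, 0, 0, 0.02]}}

```text
clock: 4.82
eef_pos: [526.7, 40.9, 107.9]
eef_rot: [0.092, 1.569, 0.002]
wrist_force: [5.5, 0.8, 0.9]
finger_gap: 36.1
```

```bash
python3 st.py
```

```text
4.83 [526.67  40.91 107.9 ] yaw -5.11 F [5.48 0.82 0.9 ] M [ 0.1716 -0.8847  0.1141] gap 36.06
```

{"api": "step_arm", "payload": {"commands": [0, 0, 0, -5, 0, 0, 0.02, 0, 0, 0, -5, 0, 0, 0.02, 0, 0, 0, 0, 0, 0, 0.02, 0, 0, 0, 0, 0, 0, 0.02]}}

```text
clock: 5.32
eef_pos: [526.6, 40.9, 107.9]
eef_rot: [-0.113, 1.569, -0.028]
wrist_force: [5.9, 0.3, 2.0]
finger_gap: 35.7
```

```bash
python3 st.py
```

```text
5.33 [526.63  40.88 107.91] yaw 4.85 F [5.92 0.31 2.01] M [ 0.1422 -0.9276  0.1588] gap 35.67
```

{"api": "step_arm", "payload": {"commands": [0, 0, 0, -5, 0, 0, 0.02, 0, 0, 0, -5, 0, 0, 0.02, 0, 0, 0, 0, 0, 0, 0.02, 0, 0, 0, 0, 0, 0, 0.02]}}

```text
clock: 5.82
eef_pos: [526.6, 40.9, 107.9]
eef_rot: [-0.303, 1.569, -0.044]
wrist_force: [4.7, 0.8, 1.3]
finger_gap: 35.7
```

```bash
python3 st.py
```

```text
5.83 [526.55  40.88 107.89] yaw 14.8 F [4.73 0.82 1.27] M [ 0.1901 -0.9812  0.1363] gap 35.65
```

The nut has been turned 40° (0.70 rad), and the gap stayed at 35.7–36 mm, so it followed the jaws. Releasing, rising to the head, and aligning to about 3°.

{"api": "step_arm", "payload": {"commands": [0, 0, 0, 0, 0, 0, 0.055, 0, 0, 0, 0, 0, 0, 0.055, 0, 0, 0, 0, 0, 0, 0.055, -0.026, 0, 0.0004, 0, 0, 0, 0.055, 0, 0, 0, 7, 0, 0, 0.05]}}

```text
clock: 6.45
eef_pos: [526.9, 41.0, 134.9]
eef_rot: [-0.145, 1.568, -0.008]
wrist_force: [-0.1, -0.5, 0.5]
finger_gap: 50.7
```

{"api": "step_arm", "payload": {"commands": [0, 0, 0, 5, 0, 0, 0.03, 0, 0, 0, 0, 0, 0, 0.03, 0, 0, 0, 0, 0, 0, 0.03]}}

```text
clock: 6.82
eef_pos: [526.2, 41.0, 133.2]
eef_rot: [-3.134, 1.57, -3.08]
wrist_force: [-0.8, -0.9, -0.1]
finger_gap: 30.6
```

```bash
python3 st.py; python3 - <<'E'
from h import *
im=manip.camera("wrist");save(im,"w3");c=cam("wrist")
x,y=map(int,proj(c,(527,40.5,140)));print(x,y)
x0,y0=x-80,min(max(0,y-60),280);print(x0,y0)
cv2.imwrite('pics/c3.png',cv2.resize(im[y0:y0+120,x0:x0+160,::-1],None,fx=5,fy=5,interpolation=2))
E
```

```text
6.83 [526.2   41.01 133.23] yaw 3.1 F [-0.81 -0.91 -0.11] M [-0.0659 -0.0522 -0.0323] gap 30.64
321 251
241 191
```

View pics/c3.png

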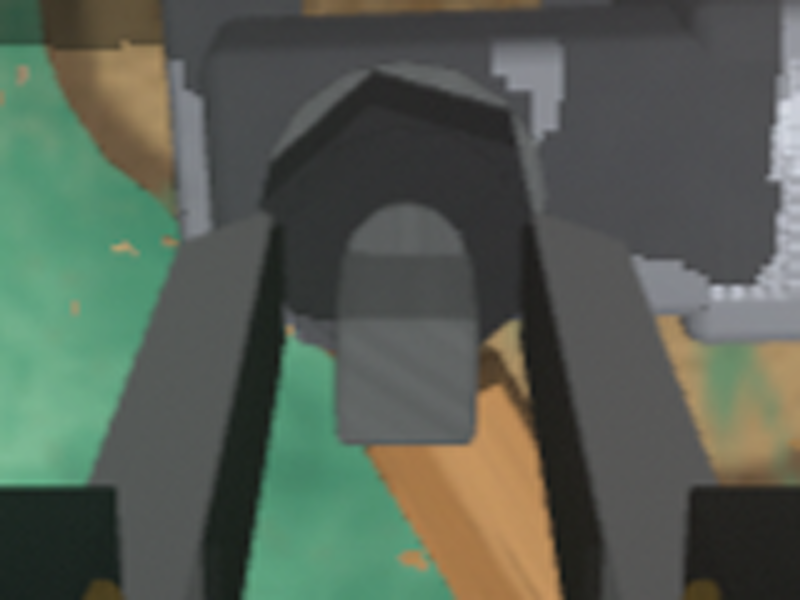

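Fourth view: the head is square to the jaws, about 0.8 mm toward +z of the jaw centre, and the nut has clearly turned. Closing on the head.

{"api": "step_arm", "payload": {"commands": [0, 0, 0.0007, 0, 0, 0, 0.02, 0, 0, 0, 0, 0, 0, 0.01, 0, 0, 0, 0, 0, 0, 0.005, 0, 0, 0, 0, 0, 0, 0.005, 0, 0, 0, 0, 0, 0, 0.005], "squeeze": 35}}

```text
clock: 7.5
eef_pos: [526.8, 41.0, 133.3]
eef_rot: [3.115, 1.57, -3.116]
wrist_force: [-3.3, -1.2, 2.2]
finger_gap: 16.2
```

```bash
python3 st.py
```

```text
7.5 [526.84  41.04 133.32] yaw 3.0 F [-3.32 -1.16  2.22] M [-0.0668  0.6934 -0.1037] gap 16.17
```

{"api": "step_arm", "payload": {"commands": [0, 0, 0, 4, 0, 0, 0.005, 0, 0, 0, 4, 0, 0, 0.005, 0, 0, 0, 0, 0, 0, 0.005, 0, 0, 0, 0, 0, 0, 0.005]}}

```text
clock: 8.0
eef_pos: [526.9, 41.0, 133.3]
eef_rot: [-3.002, 1.571, -3.087]
wrist_force: [-3.6, -0.9, 2.7]
finger_gap: 15.9
```

```bash
python3 st.py
```

```text
8.0 [526.89  41.05 133.33] yaw -4.91 F [-3.6  -0.86  2.72] M [-0.0823  0.7842 -0.0804] gap 15.94
```

```bash
cat > mz.py <<'E'
from h import *
A=[]
for i in range(6):
    s=manip.read_state();A.append(np.r_[s["wrist_force"],s["moment"]]); manip.camera("side")
A=np.array(A);M=R.from_euler('xyz',s["eef_rot"]).as_matrix()
print(round(s["clock"],2),s["eef_pos"].round(2),"yaw",np.degrees(np.arctan2(M[1,2],M[0,2])).round(2),"gap",round(s["finger_gap"],2),"FM",A.mean(0).round(3),"Mz",A[:,5].round(3))
E
python3 mz.py
```

```text
8.25 [526.93  41.05 133.35] yaw -4.97 gap 15.55 FM [-4.119 -0.21   2.422 -0.1    0.802 -0.084] Mz [-0.08  -0.099 -0.087 -0.086 -0.055 -0.094]
```

{"api": "step_arm", "payload": {"commands": [0, 0, 0, 4, 0, 0, 0.005, 0, 0, 0, 4, 0, 0, 0.005, 0, 0, 0, 0, 0, 0, 0.005, 0, 0, 0, 0, 0, 0, 0.005]}}

```text
clock: 8.8
eef_pos: [526.9, 41.0, 133.3]
eef_rot: [-2.759, 1.571, -2.984]
wrist_force: [-4.3, -1.2, 2.5]
finger_gap: 15.6
```

```bash
python3 mz.py
```

```text
9.05 [526.98  41.01 133.33] yaw -12.97 gap 15.33 FM [-3.962 -0.644  1.855 -0.141  0.841 -0.117] Mz [-0.145 -0.155 -0.066 -0.108 -0.107 -0.125]
```

{"api": "step_arm", "payload": {"commands": [0, 0, 0, 4, 0, 0, 0.005, 0, 0, 0, 4, 0, 0, 0.005, 0, 0, 0, 0, 0, 0, 0.005, 0, 0, 0, 0, 0, 0, 0.005]}}

```text
clock: 9.6
eef_pos: [527.0, 41.0, 133.3]
eef_rot: [-0.118, 1.571, -0.483]
wrist_force: [-3.4, -1.2, 2.0]
finger_gap: 15.5
```

```bash
python3 mz.py
```

```text
9.85 [527.    41.04 133.32] yaw -20.97 gap 15.65 FM [-3.293 -1.301  1.234 -0.21   0.691 -0.076] Mz [-0.066 -0.068 -0.1   -0.085 -0.073 -0.062]
```

```bash
sed -i 's/range(6)/range(8)/' mz.py
```

{"api": "step_arm", "payload": {"commands": [0, 0, 0, 4, 0, 0, 0.005, 0, 0, 0, 0, 0, 0, 0.005, 0, 0, 0, 0, 0, 0, 0.005]}}

```text
clock: 10.28
eef_pos: [527.0, 41.0, 133.3]
eef_rot: [0.276, 1.571, -0.159]
wrist_force: [-2.7, -0.9, 1.2]
finger_gap: 15.7
```

```bash
python3 mz.py
```

```text
10.62 [527.02  41.03 133.35] yaw -24.99 gap 16.06 FM [-2.392 -1.58   0.654 -0.308  0.487 -0.085] Mz [-0.086 -0.082 -0.1   -0.075 -0.021 -0.104 -0.108 -0.103]
```

{"api": "step_arm", "payload": {"commands": [0, 0, 0, 4, 0, 0, 0.005, 0, 0, 0, 0, 0, 0, 0.005, 0, 0, 0, 0, 0, 0, 0.005]}}

```text
clock: 11.05
eef_pos: [527.0, 41.0, 133.3]
eef_rot: [0.482, 1.571, -0.022]
wrist_force: [-2.1, -2.3, -1.1]
finger_gap: 16.0
```

```bash
python3 mz.py; python3 - <<'E'
from h import *
im=manip.camera("side");save(im,"s1");print([(x["centre"],x["score"]) for x in manip.find_in("sample","side")[:1]])
sc=manip.camera("scene");save(sc,"sc1")
a=cv2.resize(im[170:235,330:410,::-1],None,fx=5,fy=5,interpolation=2)
b=cv2.resize(sc[230:295,260:340,::-1],None,fx=5,fy=5,interpolation=2)
cv2.imwrite('pics/c4.png',np.hstack([a,b]))
E
```

```text
11.4 [527.01  41.03 133.34] yaw -28.98 gap 15.69 FM [-1.473 -1.98  -0.381 -0.442  0.296 -0.083] Mz [-0.103 -0.096 -0.02  -0.049 -0.059 -0.114 -0.138 -0.082]
[([224.6, 365.0], 0.85)]
```

View pics/c4.png

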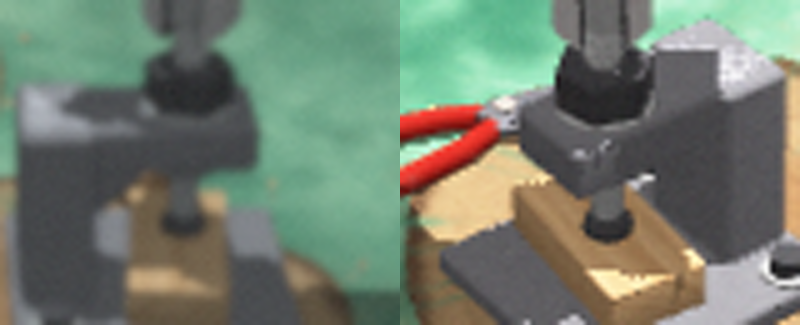

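Fifth view: the head is gripped and the foot is close over the wood, but the gap is too coarse to judge at this scale. I'll go by torque.

{"api": "step_arm", "payload": {"commands": [0, 0, 0, 4, 0, 0, 0.005, 0, 0, 0, 0, 0, 0, 0.005, 0, 0, 0, 0, 0, 0, 0.005]}}

```text
clock: 11.98
eef_pos: [527.0, 41.0, 133.4]
eef_rot: [0.33, 1.571, -0.244]
wrist_force: [-0.9, -3.3, -0.1]
finger_gap: 15.5
```

```bash
python3 mz.py
```

```text
12.32 [527.03  41.02 133.35] yaw -32.98 gap 15.51 FM [-0.328 -2.909 -0.626 -0.595  0.056 -0.085] Mz [-0.112 -0.029 -0.11  -0.13  -0.108 -0.074 -0.044 -0.073]
```

{"api": "step_arm", "payload": {"commands": [0, 0, 0, 4, 0, 0, 0.005, 0, 0, 0, 0, 0, 0, 0.005, 0, 0, 0, 0, 0, 0, 0.005]}}

```text
clock: 12.75
eef_pos: [527.0, 41.0, 133.3]
eef_rot: [0.254, 1.571, -0.39]
wrist_force: [0.2, -3.9, -1.5]
finger_gap: 15.4
```

```bash
python3 mz.py
```

```text
13.1 [527.06  40.99 133.36] yaw -36.99 gap 16.04 FM [ 0.681 -3.915 -1.362 -0.756 -0.142 -0.063] Mz [-0.097 -0.046 -0.108 -0.058 -0.054 -0.023 -0.061 -0.054]
```

{"api": "step_arm", "payload": {"commands": [0, 0, 0, 3, 0, 0, 0.005, 0, 0, 0, 0, 0, 0, 0.005, 0, 0, 0, 0, 0, 0, 0.005]}}

```text
clock: 13.52
eef_pos: [527.0, 41.0, 133.4]
eef_rot: [0.016, 1.571, -0.681]
wrist_force: [1.5, -3.6, -1.3]
finger_gap: 15.7
```

```bash
python3 mz.py
```

```text
13.88 [527.04  41.01 133.37] yaw -39.99 gap 15.77 FM [ 1.577 -4.381 -1.611 -0.892 -0.318 -0.071] Mz [-0.118 -0.044 -0.063 -0.073 -0.056 -0.08  -0.07  -0.062]
```

{"api": "step_arm", "payload": {"commands": [0, 0, 0, 4, 0, 0, 0.005, 0, 0, 0, 0, 0, 0, 0.005, 0, 0, 0, 0, 0, 0, 0.005]}}

```text
clock: 14.3
eef_pos: [527.0, 41.0, 133.4]
eef_rot: [0.218, 1.571, -0.55]
wrist_force: [2.4, -5.4, -2.7]
finger_gap: 15.6
```

```bash
python3 mz.py
```

```text
14.65 [527.05  41.   133.35] yaw -44.0 gap 16.01 FM [ 2.285 -4.742 -2.181 -0.972 -0.389 -0.095] Mz [-0.077 -0.118 -0.122 -0.053 -0.123 -0.03  -0.152 -0.088]
```

{"api": "step_arm", "payload": {"commands": [0, 0, 0, 4, 0, 0, 0.005, 0, 0, 0, 0, 0, 0, 0.005, 0, 0, 0, 0, 0, 0, 0.005]}}

```text
clock: 15.08
eef_pos: [527.1, 41.0, 133.4]
eef_rot: [0.214, 1.571, -0.624]
wrist_force: [2.1, -5.1, -2.4]
finger_gap: 15.9
```

```bash
python3 mz.py
```

```text
15.43 [527.05  40.96 133.36] yaw -48.0 gap 15.55 FM [ 2.326 -4.963 -2.22  -1.004 -0.419 -0.112] Mz [-0.105 -0.111 -0.097 -0.075 -0.108 -0.152 -0.103 -0.145]
```

{"api": "step_arm", "payload": {"commands": [0, 0, 0, 3, 0, 0, 0.005, 0, 0, 0, 0, 0, 0, 0.005, 0, 0, 0, 0, 0, 0, 0.005]}}

```text
clock: 15.85
eef_pos: [527.1, 41.0, 133.4]
eef_rot: [0.255, 1.57, -0.635]
wrist_force: [1.5, -5.2, -2.7]
finger_gap: 15.8
```

```bash
python3 mz.py
```

```text
16.2 [527.06  40.96 133.35] yaw -50.99 gap 15.59 FM [ 2.082 -5.11  -2.118 -1.023 -0.417 -0.042] Mz [-0.041 -0.093 -0.024 -0.055 -0.027  0.026 -0.054 -0.065]
```

```bash
python3 mz.py
```

```text
16.6 [527.07  40.95 133.35] yaw -50.99 gap 15.53 FM [ 1.968 -5.028 -2.24  -1.056 -0.403 -0.048] Mz [-0.017 -0.042 -0.05  -0.02  -0.073 -0.081 -0.062 -0.043]
```

{"api": "step_arm", "payload": {"commands": [0, 0, 0, 3, 0, 0, 0.005, 0, 0, 0, 0, 0, 0, 0.005, 0, 0, 0, 0, 0, 0, 0.005]}}

```text
clock: 17.02
eef_pos: [527.1, 40.9, 133.4]
eef_rot: [0.235, 1.57, -0.707]
wrist_force: [2.6, -5.2, -1.4]
finger_gap: 15.7
```

```bash
python3 mz.py
```

```text
17.38 [527.1   40.93 133.36] yaw -53.99 gap 15.85 FM [ 2.45  -5.219 -2.107 -1.088 -0.419 -0.06 ] Mz [-0.086 -0.094 -0.087 -0.047 -0.062 -0.043  0.004 -0.062]
```

```bash
cat > mz.py <<'E'
from h import *
A=[]
for i in range(5):
    s=manip.read_state();A.append([s["moment"][2],s["effort"][5],s["qd"][5]]); manip.camera("side")
A=np.array(A);M=R.from_euler('xyz',s["eef_rot"]).as_matrix()
print(round(s["clock"],2),"yaw",np.degrees(np.arctan2(M[1,2],M[0,2])).round(2),"gap",round(s["finger_gap"],2),"F",s["wrist_force"].round(1),"mean",A.mean(0).round(4));print("e6",A[:,1].round(4),"Mz",A[:,0].round(3),"qd",A[:,2].round(3))
E
python3 mz.py
```

```text
17.62 yaw -54.0 gap 15.85 F [ 2.3 -5.3 -1. ] mean [-0.0659 -0.0514  0.0006]
e6 [-0.0514 -0.0514 -0.0514 -0.0514 -0.0515] Mz [-0.071 -0.087 -0.073 -0.029 -0.07 ] qd [ 0.001  0.     0.002  0.    -0.   ]
```

{"api": "step_arm", "payload": {"commands": [0, 0, 0, 2, 0, 0, 0.005, 0, 0, 0, 2, 0, 0, 0.005]}}

```text
clock: 17.92
eef_pos: [527.1, 40.9, 133.4]
eef_rot: [0.055, 1.57, -0.958]
wrist_force: [3.1, -5.3, -2.5]
finger_gap: 15.7
```

```bash
python3 mz.py
```

```text
18.12 yaw -57.99 gap 15.93 F [ 2.3 -5.9 -1.5] mean [ 0.0403 -0.0181  0.0393]
e6 [-0.4985 -0.2766  0.4857  0.165   0.0339] Mz [ 0.081  0.12   0.018  0.007 -0.025] qd [ 0.278 -0.048 -0.024 -0.007 -0.002]
```

Rest readings depend on how the motion ended. I'll read joint-6 effort during slow steady motion, back and then forward, so the average cancels the drag.

```bash
cat > q.py <<'E'
from h import *
s=manip.read_state();M=R.from_euler('xyz',s["eef_rot"]).as_matrix()
print(round(s["clock"],2),"yaw",np.degrees(np.arctan2(M[1,2],M[0,2])).round(2),"gap",round(s["finger_gap"],2),"F",s["wrist_force"].round(1),"Mz",s["moment"][2].round(3),"e6",s["effort"][5].round(4),"qd",s["qd"][5].round(4))
E
python3 q.py
```

```text
18.18 yaw -57.99 gap 15.44 F [ 2.1 -4.6 -2.8] Mz -0.002 e6 -0.0004 qd -0.0011
```

{"api": "step_arm", "payload": {"commands": [0, 0, 0, -0.6, 0, 0, 0.005, 0, 0, 0, -0.6, 0, 0, 0.005, 0, 0, 0, -0.6, 0, 0, 0.005, 0, 0, 0, -0.6, 0, 0, 0.005, 0, 0, 0, -0.6, 0, 0, 0.005]}}

```text
clock: 18.8
eef_pos: [527.1, 40.9, 133.4]
eef_rot: [0.263, 1.57, -0.696]
wrist_force: [2.6, -5.2, -2.5]
finger_gap: 15.8
```

```bash
python3 q.py
```

```text
18.8 yaw -54.98 gap 15.84 F [ 2.6 -5.2 -2.5] Mz -0.069 e6 0.0713 qd -0.0842
```

{"api": "step_arm", "payload": {"commands": [0, 0, 0, 0.6, 0, 0, 0.005, 0, 0, 0, 0.6, 0, 0, 0.005, 0, 0, 0, 0.6, 0, 0, 0.005, 0, 0, 0, 0.6, 0, 0, 0.005]}}

```text
clock: 19.3
eef_pos: [527.1, 40.9, 133.4]
eef_rot: [0.157, 1.57, -0.845]
wrist_force: [2.5, -5.4, -2.0]
finger_gap: 16.2
```

```bash
python3 q.py
```

```text
19.3 yaw -57.4 gap 16.22 F [ 2.5 -5.4 -2. ] Mz 0.102 e6 -0.0788 qd 0.0817
```

{"api": "step_arm", "payload": {"commands": [0, 0, 0, 0.6, 0, 0, 0.005]}}

```text
clock: 19.42
eef_pos: [527.1, 40.9, 133.3]
eef_rot: [0.028, 1.57, -0.984]
wrist_force: [2.0, -5.1, -2.7]
finger_gap: 15.6
```

```bash
python3 q.py
```

```text
19.43 yaw -58.0 gap 15.63 F [ 2.  -5.1 -2.7] Mz 0.112 e6 -0.0789 qd 0.0849
```

Clean now: moving effort is -0.079 forward and +0.071 back, so it is nearly symmetric and there is no touch yet. Continuing at the same slow speed.

{"api": "step_arm", "payload": {"commands": [0, 0, 0, 0.6, 0, 0, 0.005, 0, 0, 0, 0.6, 0, 0, 0.005, 0, 0, 0, 0.6, 0, 0, 0.005, 0, 0, 0, 0.6, 0, 0, 0.005, 0, 0, 0, 0.6, 0, 0, 0.005]}}

```text
clock: 20.05
eef_pos: [527.1, 40.9, 133.4]
eef_rot: [0.233, 1.57, -0.832]
wrist_force: [2.5, -7.1, -2.7]
finger_gap: 15.3
```

```bash
python3 q.py
```

```text
20.05 yaw -61.01 gap 15.3 F [ 2.5 -7.1 -2.7] Mz 0.114 e6 -0.0788 qd 0.0837
```

{"api": "step_arm", "payload": {"commands": [0, 0, 0, 0.6, 0, 0, 0.005, 0, 0, 0, 0.6, 0, 0, 0.005, 0, 0, 0, 0.6, 0, 0, 0.005, 0, 0, 0, 0.6, 0, 0, 0.005, 0, 0, 0, 0.6, 0, 0, 0.005]}}

```text
clock: 20.68
eef_pos: [527.1, 40.9, 133.4]
eef_rot: [0.279, 1.57, -0.838]
wrist_force: [1.5, -5.0, -2.6]
finger_gap: 15.9
```

```bash
python3 q.py
```

```text
20.68 yaw -64.0 gap 15.86 F [ 1.5 -5.  -2.6] Mz 0.145 e6 -0.0787 qd 0.0846
```

{"api": "step_arm", "payload": {"commands": [0, 0, 0, 0.6, 0, 0, 0.005, 0, 0, 0, 0.6, 0, 0, 0.005, 0, 0, 0, 0.6, 0, 0, 0.005, 0, 0, 0, 0.6, 0, 0, 0.005, 0, 0, 0, 0.6, 0, 0, 0.005]}}

```text
clock: 21.3
eef_pos: [527.1, 40.8, 133.4]
eef_rot: [0.188, 1.57, -0.981]
wrist_force: [2.3, -5.7, -1.9]
finger_gap: 15.8
```

```bash
python3 q.py
```

```text
21.3 yaw -67.0 gap 15.85 F [ 2.3 -5.7 -1.9] Mz 0.106 e6 -0.0643 qd 0.0814
```

{"api": "step_arm", "payload": {"commands": [0, 0, 0, 0.6, 0, 0, 0.005, 0, 0, 0, 0.6, 0, 0, 0.005, 0, 0, 0, 0.6, 0, 0, 0.005]}}

```text
clock: 21.68
eef_pos: [527.1, 40.8, 133.4]
eef_rot: [0.2, 1.57, -1.001]
wrist_force: [3.2, -5.4, -2.3]
finger_gap: 16.1
```

```bash
python3 q.py; sed -i '$a print("J",s["joints"].round(4),"eff",s["effort"].round(3),"M",s["moment"].round(3))' q.py
```

```text
21.68 yaw -68.8 gap 16.09 F [ 3.2 -5.4 -2.3] Mz 0.071 e6 -0.0558 qd 0.0811
```

{"api": "step_arm", "payload": {"commands": [0, 0, 0, 0.6, 0, 0, 0.005, 0, 0, 0, 0.6, 0, 0, 0.005]}}

```text
clock: 21.92
eef_pos: [527.1, 40.8, 133.4]
eef_rot: [0.186, 1.57, -1.035]
wrist_force: [2.6, -5.9, -1.4]
finger_gap: 15.5
```

```bash
python3 q.py
```

```text
21.93 yaw -70.0 gap 15.5 F [ 2.6 -5.9 -1.4] Mz 0.09 e6 -0.0502 qd 0.084
J [ 8.3000e-03  3.2420e-01  1.6653e+00 -5.0000e-04  1.1518e+00  1.2302e+00] eff [ 3.1690e+00 -5.2985e+01 -3.2389e+01  1.6340e+00  6.3800e-01 -5.0000e-02] M [-1.189 -0.459  0.09 ]
```

The effort started changing at yaw ≈ -64°, at about 0.27 N m/rad, which matches foot contact at 0.3. Now about 7.5 N; 2° more gives about 10 N.

{"api": "step_arm", "payload": {"commands": [0, 0, 0, 0.6, 0, 0, 0.005, 0, 0, 0, 0.6, 0, 0, 0.005, 0, 0, 0, 0.6, 0, 0, 0.005]}}

```text
clock: 22.3
eef_pos: [527.1, 40.8, 133.4]
eef_rot: [0.289, 1.57, -0.964]
wrist_force: [3.5, -6.4, -2.2]
finger_gap: 15.5
```

```bash
python3 q.py
```

```text
22.3 yaw -71.8 gap 15.5 F [ 3.5 -6.4 -2.2] Mz 0.088 e6 -0.0416 qd 0.0838
J [ 8.2000e-03  3.2420e-01  1.6653e+00 -5.0000e-04  1.1518e+00  1.2616e+00] eff [ 3.2080e+00 -5.2990e+01 -3.2387e+01  1.6590e+00  6.3800e-01 -4.2000e-02] M [-1.259 -0.407  0.088]
```

{"api": "step_arm", "payload": {"commands": [0, 0, 0, 0, 0, 0, 0.005, 0, 0, 0, 0, 0, 0, 0.005, 0, 0, 0, 0, 0, 0, 0.005]}}

```text
clock: 22.68
eef_pos: [527.1, 40.8, 133.4]
eef_rot: [0.295, 1.57, -0.958]
wrist_force: [2.7, -5.6, -3.0]
finger_gap: 15.4
```

```bash
python3 q.py
```

```text
22.68 yaw -71.78 gap 15.43 F [ 2.7 -5.6 -3. ] Mz 0.083 e6 0.102 qd 0.0003
J [ 8.2000e-03  3.2420e-01  1.6653e+00 -5.0000e-04  1.1518e+00  1.2613e+00] eff [  3.228 -52.989 -32.388   1.641   0.637   0.102] M [-1.225 -0.415  0.083]
```

The foot force is about 10 N (effort rise 0.037 N m; 7.8° past touch). Releasing the head and going to the nut's flats at -45°.

{"api": "step_arm", "payload": {"commands": [0, 0, 0, 0, 0, 0, 0.055, 0, 0, 0, 0, 0, 0, 0.055, 0, 0, 0, 0, 0, 0, 0.055, 0, 0, 0.0005, -9, 0, 0, 0.055, 0, 0, 0, -9, 0, 0, 0.055]}}

```text
clock: 23.3
eef_pos: [527.1, 40.7, 133.3]
eef_rot: [2.92, 1.571, 1.986]
wrist_force: [-0.1, -0.6, 0.2]
finger_gap: 54.9
```

{"api": "step_arm", "payload": {"commands": [0, 0, 0, -8.5, 0, 0, 0.055, 0, 0, 0, 0, 0, 0, 0.055, 0, 0, 0, 0, 0, 0, 0.055]}}

```text
clock: 23.68
eef_pos: [527.1, 40.6, 133.4]
eef_rot: [3.085, 1.571, 2.292]
wrist_force: [-0.0, -0.5, -0.2]
finger_gap: 54.9
```

```bash
python3 st.py; python3 - <<'E'
from h import *
im=manip.camera("wrist");save(im,"w5");c=cam("wrist")
x,y=map(int,proj(c,(526.6,40.5,130)));print(proj(c,(526.6,40.5,120)),proj(c,(526.6,40.5,160)))
x0,y0=x-80,min(max(0,y-60),280);print(x0,y0)
cv2.imwrite('pics/c5.png',cv2.resize(im[y0:y0+120,x0:x0+160,::-1],None,fx=5,fy=5,interpolation=2))
E
```

```text
23.68 [527.12  40.63 133.36] yaw -45.49 F [-0.   -0.5  -0.24] M [-0.0369  0.054   0.0364] gap 54.91
[319.69301238 239.51224163] [319.30205008 267.36487508]
239 185
```

View pics/c5.png

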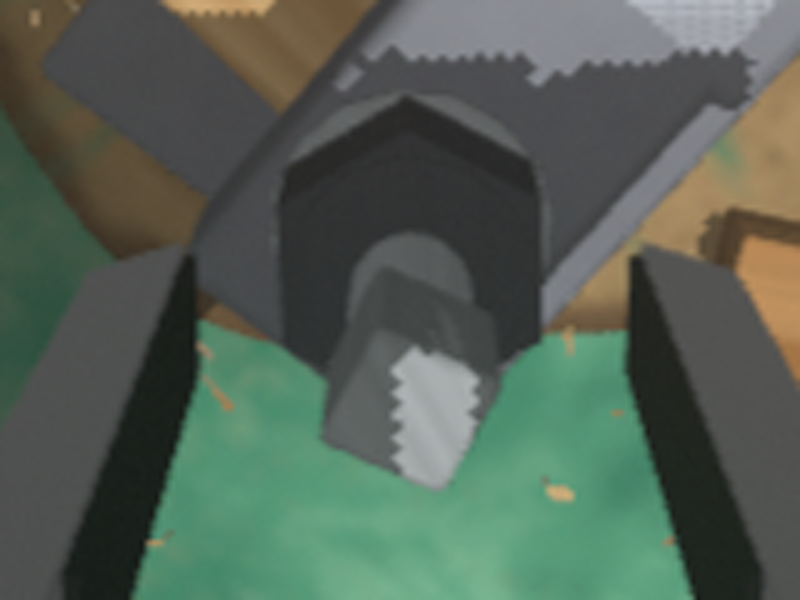

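Sixth view: the nut's flats are vertical in the image (columns 281 and 541) and centred between the fingers (195 and 632). Descending, gripping, then tightening.

{"api": "step_arm", "payload": {"commands": [0.015, 0, 0, 0, 0, 0, 0.055, 0.0105, 0, 0, 0, 0, 0, 0.055, 0, 0, 0, 0, 0, 0, 0.05, 0, 0, 0, 0, 0, 0, 0.03, 0, 0, 0, 0, 0, 0, 0.025], "squeeze": 35}}

```text
clock: 24.35
eef_pos: [527.1, 40.9, 108.2]
eef_rot: [2.668, 1.57, 1.877]
wrist_force: [1.2, 0.5, 1.1]
finger_gap: 35.6
```

{"api": "step_arm", "payload": {"commands": [0, 0, 0, 0, 0, 0, 0.02, 0, 0, 0, 0, 0, 0, 0.02, 0, 0, 0, 0, 0, 0, 0.02]}}

```text
clock: 24.72
eef_pos: [527.1, 40.8, 108.1]
eef_rot: [2.394, 1.57, 1.603]
wrist_force: [-4.3, 3.6, 4.2]
finger_gap: 35.3
```

```bash
python3 q.py
```

```text
24.73 yaw -45.3 gap 35.33 F [-4.3  3.6  4.2] Mz 0.033 e6 0.0028 qd -0.0006
J [7.8000e-03 3.5530e-01 1.6882e+00 5.0000e-04 1.0981e+00 7.9820e-01] eff [-2.1400e+00 -5.0716e+01 -3.1899e+01 -8.1500e-01 -1.0560e+00  3.0000e-03] M [0.716 0.794 0.033]
```

{"api": "step_arm", "payload": {"commands": [0, 0, 0, 1, 0, 0, 0.02, 0, 0, 0, 1, 0, 0, 0.02, 0, 0, 0, 1, 0, 0, 0.02, 0, 0, 0, 1, 0, 0, 0.02, 0, 0, 0, 1, 0, 0, 0.02]}}

```text
clock: 25.35
eef_pos: [527.1, 40.8, 108.1]
eef_rot: [2.316, 1.571, 1.438]
wrist_force: [-3.8, 3.4, 4.4]
finger_gap: 35.3
```

```bash
python3 q.py
```

```text
25.35 yaw -50.32 gap 35.33 F [-3.8  3.4  4.4] Mz 0.098 e6 -0.1636 qd 0.1392
J [7.8000e-03 3.5530e-01 1.6881e+00 3.0000e-04 1.0981e+00 8.8590e-01] eff [ -2.137 -50.77  -31.851  -0.703  -1.006  -0.164] M [0.746 0.765 0.098]
```

{"api": "step_arm", "payload": {"commands": [0, 0, 0, 1, 0, 0, 0.02, 0, 0, 0, 1, 0, 0, 0.02, 0, 0, 0, 1, 0, 0, 0.02, 0, 0, 0, 1, 0, 0, 0.02, 0, 0, 0, 1, 0, 0, 0.02]}}

```text
clock: 25.98
eef_pos: [527.2, 40.7, 108.1]
eef_rot: [1.771, 1.571, 0.806]
wrist_force: [-3.3, 4.5, 4.6]
finger_gap: 35.6
```

```bash
python3 q.py
```

```text
25.98 yaw -55.32 gap 35.6 F [-3.3  4.5  4.6] Mz 0.117 e6 -0.1663 qd 0.1365
J [7.8000e-03 3.5530e-01 1.6881e+00 2.0000e-04 1.0980e+00 9.7320e-01] eff [ -2.111 -50.657 -31.764  -0.695  -1.008  -0.166] M [0.626 0.786 0.117]
```

Slack reading at this speed is e6 = -0.165. The target is a rise of about 0.085, to -0.08.

{"api": "step_arm", "payload": {"commands": [0, 0, 0, 1, 0, 0, 0.02, 0, 0, 0, 1, 0, 0, 0.02, 0, 0, 0, 1, 0, 0, 0.02, 0, 0, 0, 1, 0, 0, 0.02, 0, 0, 0, 1, 0, 0, 0.02]}}

```text
clock: 26.6
eef_pos: [527.2, 40.7, 108.1]
eef_rot: [1.807, 1.571, 0.754]
wrist_force: [-3.7, 3.9, 5.1]
finger_gap: 35.7
```

```bash
sed -i '$d' q.py; python3 q.py
```

```text
26.6 yaw -60.33 gap 35.72 F [-3.7  3.9  5.1] Mz 0.102 e6 -0.1527 qd 0.1393
```

{"api": "step_arm", "payload": {"commands": [0, 0, 0, 1, 0, 0, 0.02, 0, 0, 0, 1, 0, 0, 0.02, 0, 0, 0, 1, 0, 0, 0.02, 0, 0, 0, 1, 0, 0, 0.02, 0, 0, 0, 1, 0, 0, 0.02]}}

```text
clock: 27.22
eef_pos: [527.2, 40.7, 108.1]
eef_rot: [1.57, 1.571, 0.43]
wrist_force: [-3.9, 2.9, 5.2]
finger_gap: 35.6
```

```bash
python3 q.py
```

```text
27.23 yaw -65.33 gap 35.59 F [-3.9  2.9  5.2] Mz 0.174 e6 -0.1383 qd 0.1383
```

{"api": "step_arm", "payload": {"commands": [0, 0, 0, 1, 0, 0, 0.02, 0, 0, 0, 1, 0, 0, 0.02, 0, 0, 0, 1, 0, 0, 0.02, 0, 0, 0, 1, 0, 0, 0.02, 0, 0, 0, 1, 0, 0, 0.02]}}

```text
clock: 27.85
eef_pos: [527.2, 40.7, 108.1]
eef_rot: [1.452, 1.571, 0.225]
wrist_force: [-3.7, 3.6, 5.7]
finger_gap: 35.9
```

```bash
python3 q.py
```

```text
27.85 yaw -70.33 gap 35.94 F [-3.7  3.6  5.7] Mz 0.152 e6 -0.1229 qd 0.1376
```

{"api": "step_arm", "payload": {"commands": [0, 0, 0, 1, 0, 0, 0.02, 0, 0, 0, 1, 0, 0, 0.02, 0, 0, 0, 1, 0, 0, 0.02, 0, 0, 0, 1, 0, 0, 0.02, 0, 0, 0, 1, 0, 0, 0.02]}}

```text
clock: 28.48
eef_pos: [527.2, 40.6, 108.1]
eef_rot: [1.311, 1.57, -0.003]
wrist_force: [-3.7, 0.7, 5.1]
finger_gap: 35.9
```

```bash
python3 q.py
```

```text
28.48 yaw -75.33 gap 35.89 F [-3.7  0.7  5.1] Mz 0.121 e6 -0.107 qd 0.1381
```

{"api": "step_arm", "payload": {"commands": [0, 0, 0, 1, 0, 0, 0.02, 0, 0, 0, 1, 0, 0, 0.02, 0, 0, 0, 1, 0, 0, 0.02, 0, 0, 0, 1, 0, 0, 0.02]}}

```text
clock: 28.98
eef_pos: [527.2, 40.6, 108.1]
eef_rot: [1.174, 1.57, -0.211]
wrist_force: [-3.9, 2.2, 5.4]
finger_gap: 36.0
```

{"api": "step_arm", "payload": {"commands": [0, 0, 0, 1, 0, 0, 0.02, 0, 0, 0, 1, 0, 0, 0.02, 0, 0, 0, 1, 0, 0, 0.02, 0, 0, 0, 1, 0, 0, 0.02, 0, 0, 0, 1, 0, 0, 0.02]}}

```text
clock: 29.6
eef_pos: [527.2, 40.6, 108.1]
eef_rot: [1.181, 1.57, -0.291]
wrist_force: [-2.5, 1.7, 4.4]
finger_gap: 35.8
```

```bash
python3 q.py
```

```text
29.6 yaw -84.33 gap 35.82 F [-2.5  1.7  4.4] Mz 0.202 e6 -0.0775 qd 0.1389
```

{"api": "step_arm", "payload": {"commands": [0, 0, 0, 0, 0, 0, 0.02, 0, 0, 0, 0, 0, 0, 0.02, 0, 0, 0, 0, 0, 0, 0.02]}}

```text
clock: 29.98
eef_pos: [527.2, 40.6, 108.1]
eef_rot: [1.211, 1.57, -0.26]
wrist_force: [-3.3, 2.5, 5.7]
finger_gap: 35.7
```

```bash
python3 q.py
```

```text
29.98 yaw -84.3 gap 35.75 F [-3.3  2.5  5.7] Mz 0.166 e6 0.1365 qd 0.0015
```

The rise is 0.0875 N m, and the nut is back near its starting angle. Releasing, rising, and checking the head.

{"api": "step_arm", "payload": {"commands": [0, 0, 0, 0, 0, 0, 0.055, 0, 0, 0, 0, 0, 0, 0.055, 0, 0, 0, 0, 0, 0, 0.055, -0.03, 0, 0, 0, 0, 0, 0.055, -0.04, 0, 0, 0, 0, 0, 0.055]}}

```text
clock: 30.6
eef_pos: [526.7, 40.5, 178.0]
eef_rot: [-1.608, 1.569, -3.08]
wrist_force: [0.6, -0.5, -0.2]
finger_gap: 54.8
```

{"api": "step_arm", "payload": {"commands": [-0.03, 0, 0, 0, 0, 0, 0.055, 0, 0, 0, 0, 0, 0, 0.055, 0, 0, 0, 0, 0, 0, 0.055]}}

```text
clock: 30.98
eef_pos: [526.8, 40.5, 206.8]
eef_rot: [-1.612, 1.57, -3.084]
wrist_force: [0.2, -0.9, 0.5]
finger_gap: 55.0
```

```bash
python3 st.py; python3 - <<'E'
from h import *
im=manip.camera("wrist");c=cam("wrist");sc=manip.camera("scene");sd=manip.camera("side")
x,y=map(int,proj(c,(526.6,40.5,130)))
x0,y0=x-50,min(max(0,y-40),320);print(x0,y0)
a=cv2.resize(im[y0:y0+80,x0:x0+100],(500,400),interpolation=2)
b=cv2.resize(sc[230:310,260:340],(300,300),interpolation=2);b=np.vstack([b,cv2.resize(sd[170:235,320:412],(300,100))])
save(np.hstack([a,b]),'c6')
E
```

```text
30.98 [526.8   40.52 206.81] yaw -84.3 F [ 0.23 -0.93  0.47] M [ 0.0436  0.1153 -0.0059] gap 54.97
270 171
```

View pics/c6.png

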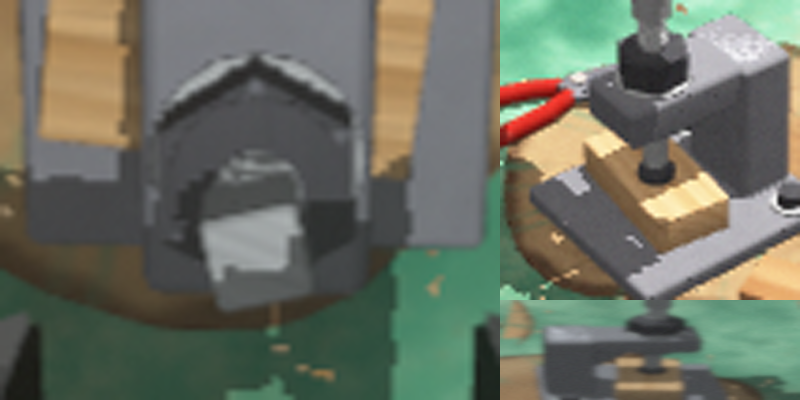

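Seventh view: the head edges sit about 10–11° from the jaw axis against 12.5° expected, which is within picture accuracy and worth about 2 N at most. The foot is on the wood, the wood is in place, and the robot is clear. Handing in.

```bash
python3 -c "
from cell import manip
print(manip.sign_off())"
```

```text
the job is handed in; nothing more can be done
None
```

The depth stop is set and the job is handed in, at about 31 s of the 70 s allowed. No verdict was reported.

- **Slackening:** I turned the lock nut 40° anticlockwise. The jaw gap stayed at 35.7–36 mm, so the nut followed.
- **Setting the foot:** I wound the screw about 75° clockwise in total. The foot touched at jaw yaw −64°, and I stopped 7.8° later. The joint-6 effort had risen by 0.037 N m, which is about 10 N on the wood.
- **Tightening:** I turned the nut about 39° clockwise, back to about its starting angle. The torque was 0.0875 N m above the slack reading, inside the 0.08–0.09 target.
- **Last look:** The foot is on the wood, the wood looks unmoved, and the robot is clear, with under 1 N at the wrist. Of the loose items, only the pliers and the offcut show in the last pictures, partly, and the tape roll is out of view; I did not measure any of them.

**What disagreed:**
- The wrist-moment readings at rest were noisy and did not show the touch. I switched to joint-6 effort during slow, steady turning, which was clean.
- The screw head's angle in the last picture is about 2° further clockwise than where I left it. That is within picture accuracy, and if real it means 12–13 N on the wood, still inside 3–20 N.

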